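# Tip spent vials through the spring flap of the returns bin

### The arm

A 6-joint arm with a two-finger parallel gripper is mounted at the origin on the work surface; the furniture and walls round the work are solid. World frame = base frame: x ahead of the robot, y to its left, z up, the work surface at z = 0. Lengths are in m, angles in rad, forces in N, time in s.
With the tool pointing down it reaches from about 0.35 to 0.85 m from the base axis. Payload 8.1 kg.
Tool frame: the origin (TCP) lies at the very end of the fingers, on their centre line; the grasp point (between the pads) lies 19 mm behind it; z points along the fingers, y is the line along which they close (so a half turn about z gives the same grasp; the last joint's range is limited). The gripper opens to 93 mm and grips with 3 to 60 N. Pads are 15 mm wide; open, the fingers measure 128 mm over their backs; the gripper's body (75 mm by 188 mm) begins 65 mm behind the grasp point.
Start: joints at [1.189, 0.13, 1.488, -0, 1.523, -0.085], TCP at [0.175, 0.574, 0.219] pointing down, gripper open.
Joint ranges: [-2.96, 2.96], [-0.89, 2.26], [0.02, 2.5], [-1.34, 4.48], [0, 2.73], [-2.66, 2.66]. Speed limits (rad/s): [2.39, 2.39, 2.79, 3.14, 3.14, 3.14].

### API

Orientations are given as [roll, pitch, yaw] about the fixed x, y, z axes, in that order (R = Rz(yaw) Ry(pitch) Rx(roll)).
In Python, from rig import move_ptp, move_l, set_joints, grip, hold, inverse_kinematics, snapshot, MotionError, close_job, masks_of, tip_of, read_clock, read_joint_positions, read_joint_velocities, read_joint_efforts, read_position, read_eef_rot, read_wrist_force, read_ft_torque, read_grip_width, read_finger_force gives the robot as it stands. Calls block until the motion is done:
- move_ptp(position, orientation): joint-space move of the TCP to a pose.
- move_l(position, frame=None, feed=0.15): straight line of the TCP; frame=None keeps the orientation; feed is the mean speed in m/s.
- set_joints(angles): joint-space move.
- grip(opening): finger opening in m; the grip force is fixed at half the most; returns when the fingers have stopped.
- hold(seconds).
- inverse_kinematics(position, orientation): joint angles nearest the present ones, or None.
- snapshot(name): name is "side" or "top" or "wrist"; returns a dict with "img" (384x512x3 uint8, red, green, blue), "range_z" (384x512 float32, m along the optical axis (not along the pixel's ray), 0 where there is no reading), "intrinsics" (3x3 intrinsics, pixels), "origin" and "rotation" of the camera in the world. Camera axes: x right, y down, z forward; pixel columns grow to the right and rows downward; lengths in m; the calibration is good to about 2 mm. A picture is of the moment at which its call begins.
A pose or a line that the arm cannot do raises MotionError and nothing moves.
- close_job(): hands the job in; it is judged then, once.
Trained networks look in a picture, given as the dict that the camera call returned (one of the last four; its "shot" number tells which), for a name from the list of things; names that differ only in an ending like _2 or _b are one class to them, and where a whole thing is asked for, a point or a joint stands for the part that bears it (a point fixed in the world has none). Each returns a list of dicts, best first, with "p" (0 to 1); they miss things now and then, are a little off and sometimes report something else, mostly with a low value. They report only what shows in the picture. A call takes as long as a camera call.
- masks_of(label, picture): "mask" (384x512 bool, what is visible of it) and "box" ([centre column, centre row, width, height] in pixels, round what is visible of it).
- tip_of(label, picture): "pixel" ([column, row] in pixels: a listed point, or the origin of a listed thing).
Readings, each from a call of its own:
- read_clock(): time.
- read_joint_positions(): joint angles.
- read_joint_velocities(): joint speeds.
- read_joint_efforts(): joint torques, N m.
- read_position(): TCP position.
- read_eef_rot(): TCP orientation.
- read_wrist_force(): force on the tool from outside, world axes, zero at the start.
- read_ft_torque(): the same for the moment, N m.
- read_grip_width(): finger opening in m.
- read_finger_force(): force on a finger pad.
Only numpy, scipy, OpenCV 4.12 (cv2) and the standard library are available. Lean on these libraries where they do the work, as an engineer would, in place of code of your own. Each camera call takes 0.05 s, during which the arm holds its last target. There are 200 camera calls.

### The job

Three spent injection vials lie in the small aluminium pan. Carry the pan by its upright black grip to the returns bin, push the spring flap inward with the front of the pan (keep the fingers off the bin and its flap) and tip the pan with its rim holding the flap open, so that all three vials drop inside. Then draw the pan out so that the flap shuts, and stand the empty pan flat inside the steel tray; leave the bottle and jars near by where they are.

Things in the scene. Friction and masses are not known exactly. Their poses are not given: they have to be found in the camera images.
- pan: Open-fronted aluminium pan, loose, 160 g, upright black grip behind its rear wall. Origin on the flat underside straight below the grip; x runs to the open front (lip), z up. Its trough runs from x = 18 mm (outside of rear wall) to 110 mm, 56 mm wide, walls 3 mm thick, side and rear walls 38 mm high. The underside reaches from x = -4 to 110 mm.
- pan_grip (a point): Centre of the pan's grip, 60 mm above the pan's origin, axes as the pan's: a block 32 mm along x, 14 mm thick along y, 56 mm high (32 to 88 mm above the underside). Grasp it from above, across y.
- pan_lip (a point): Middle of the pan's front lip at floor height: 110 mm ahead of the pan's origin, 15 mm above the underside. The front is open above it. The floor climbs from 3 mm at the rear wall to 15 mm at the lip (8 degrees), so vials stay at the rear while the pan is level; they roll out when it is tipped nose down well beyond that (40 to 45 degrees empties it).
- pan_mid (a point): Middle of the pan's underside, 50 mm ahead of the pan's origin.
- vial_a: Spent injection vial, one of three alike: amber glass, closed with an aluminium crimp cap, 18 mm diameter, 43 mm long, 14 g. Lies across the pan floor and can roll. Origin on its axis at mid-length; own y along the axis towards the cap.
- vial_b: Spent injection vial, one of three alike: amber glass, closed with an aluminium crimp cap, 18 mm diameter, 43 mm long, 14 g. Lies across the pan floor and can roll. Origin on its axis at mid-length; own y along the axis towards the cap.
- vial_c: Spent injection vial, one of three alike: amber glass, closed with an aluminium crimp cap, 18 mm diameter, 43 mm long, 14 g. Lies across the pan floor and can roll. Origin on its axis at mid-length; own y along the axis towards the cap.
- bin: Returns bin, fixed: hollow white box with grey hooded lid, 170 mm deep (x), 150 wide (y), 182 high. Origin at the centre of the underside; x points inward from the front, z up. Front wall at x = -85 mm, 115 mm high; above it the lid's face slopes up and inward to x = -52, z = 172 mm. In this face an opening 80 mm wide, from the sill to the top, shut by the flap. Floor 6 mm, walls 4 mm.
- bin_sill (a point): Middle of the sill, on the rounded lower edge of the opening: x = -85 mm, z = 117 mm in the bin's frame, axes as the bin's.
- flap (a joint): Angle (rad) of the bin's steel flap, 74 mm wide, 62 mm long, hinged at its upper edge: 0 shut in the sloping face, 0.5 hanging straight down, swings inward only, to 1.5. A spring shuts it: 0.05 N m shut, 0.10 at 1 rad (1 to 2 N at its lower edge).
- flap_hinge (a point): Middle of the flap's hinge line, axes as the bin's: bin frame x = -49 mm, z = 166 mm. With the pan's lip 45 mm past the sill and the pan tipped 45 degrees, the flap lies on the tops of the pan's side walls (about 1 rad) and leaves its front clear.
- tray: Steel instrument tray, fixed, 136 mm (x) by 246 mm (y), 16 mm high with a thin rim; inside 130 by 240 mm, floor 2 mm above the table. Origin at the centre of the underside.
- amber_bottle: Bystander: amber bottle with black cap, 48 mm diameter, 94 mm high, origin at the centre of its underside.
- ointment_jar: Bystander: low ointment jar with white lid, 55 mm diameter, 40 mm high, origin at the centre of its underside.
- tablet_vial: Bystander: tablet vial with white cap, 43 mm diameter, 78 mm high, origin at the centre of its underside.

How it is judged:
By the outcome, as a careful person would: the job done as asked, in the order asked, and still so for the second after the job is handed in, with the robot touching nothing.
It also fails if it takes over 59 s, if anything falls off the work surface, if the arm or the gripper's body presses on something with over 40 N, if the wrist force passes 120 N, or if a joint passes its speed limit or range.

## Working session

There is one attempt and no reset: what is moved stays moved. The work goes in short steps, each a Python script; the robot and the scene stay as the last script left them, time stands still between calls to the robot, and variables do not carry over. Pictures are saved under pics/ and viewed, at most 10 in all, crops included, and the job is handed in when it is done.

```bash
mkdir -p pics; ls; cat > h.py <<'E'
import numpy as np, cv2
from rig import *
def save(s,n): cv2.imwrite(f'pics/{n}.png',cv2.cvtColor(s['img'],cv2.COLOR_RGB2BGR))
def ray(s,px):
    d=np.linalg.inv(s['intrinsics'])@np.array([px[0],px[1],1.]); return np.array(s['origin']),np.array(s['rotation'])@d
def atz(s,px,z):
    o,d=ray(s,px); return o+d*(z-o[2])/d[2]
def tri(*obs):
    A=np.zeros((3,3));b=np.zeros(3)
    for s,p in obs:
        o,d=ray(s,p); d=d/np.linalg.norm(d); M=np.eye(3)-np.outer(d,d); A+=M;b+=M@o
    x=np.linalg.solve(A,b)
    return x,[float(np.linalg.norm(np.cross(x-ray(s,p)[0],ray(s,p)[1]/np.linalg.norm(ray(s,p)[1])))) for s,p in obs]
def cloud(s,mask=None):
    z=s['range_z']; m=z>0
    if mask is not None: m&=mask
    v,u=np.nonzero(m); d=np.linalg.inv(s['intrinsics'])@np.stack([u,v,np.ones_like(u)])
    return (np.array(s['origin'])[:,None]+np.array(s['rotation'])@(d*z[v,u])).T
E
cat > a.py <<'E'
from h import *
np.set_printoptions(precision=4,suppress=True)
S={n:snapshot(n) for n in('side','top')}
cv2.imwrite('pics/a.png',cv2.cvtColor(np.vstack([S['side']['img'],S['top']['img']])[:, :],cv2.COLOR_RGB2BGR)) if 0 else [save(S[n],n+'0') for n in S]
print(read_clock(),read_eef_rot())
for l in ['pan','pan_grip','pan_lip','pan_mid','bin','bin_sill','flap_hinge','tray','vial_a','amber_bottle','ointment_jar','tablet_vial']:
    T={n:tip_of(l,S[n]) for n in S}
    for n in S: print(l,n,[(np.round(t['pixel'],1),round(t['p'],2)) for t in T[n][:3]])
    if all(T.values()): print('   tri',*tri(*[(S[n],T[n][0]['pixel']) for n in S]))
E
python3 a.py
```

```text
pics
rig.py
0.1 [-3.1399 -0.0001  2.8448]
pan side []
pan top [(array([342.1, 189.6]), 0.76)]
pan_grip side [(array([262.1, 165.6]), 0.54)]
pan_grip top [(array([350. , 189.8]), 0.85)]Traceback (most recent call last):
  File "a.py", line 9, in <module>
    if all(T.values()): print('   tri',*tri(*[(S[n],T[n][0]['pixel']) for n in S]))
                                        ~~~^^^^^^^^^^^^^^^^^^^^^^^^^^^^^^^^^^^^^^^
  File "h.py", line 13, in tri
    return x,[float(np.linalg.norm(np.cross(x-ray(s,p)[0],ray(s,p)[1]/np.linalg.norm(ray(s,p)[1])))) for s,p in obs]
                                   ~~~~~~~~^^^^^^^^^^^^^^^^^^^^^^^^^^^^^^^^^^^^^^^^^^^^^^^^^^^^^^^
    raise ValueError("At least one array has zero dimension")
ValueError: At least one array has zero dimension
```

```bash
python3 - <<'E'
s=open('h.py').read()
i=s.index("    return x,[float"); j=s.index("def cloud")
s=s[:i]+"""    out=[]
    for s,p in obs:
        o,d=ray(s,p); d=d/np.linalg.norm(d); out.append(round(float(np.linalg.norm((x-o)-d*((x-o)@d))),4))
    return x,out
"""+s[j:]
open('h.py','w').write(s)
E
python3 a.py
```

```text
0.4 [-3.1414 -0.      2.8448]
pan side [(array([260.3, 178.8]), 0.58)]
pan top [(array([346.4, 190.3]), 0.75)]Traceback (most recent call last):
  File "a.py", line 9, in <module>
    if all(T.values()): print('   tri',*tri(*[(S[n],T[n][0]['pixel']) for n in S]))
                                        ~~~^^^^^^^^^^^^^^^^^^^^^^^^^^^^^^^^^^^^^^^
  File "h.py", line 15, in tri
    o,d=ray(s,p); d=d/np.linalg.norm(d); out.append(round(float(np.linalg.norm((x-o)-d*((x-o)@d))),4))
                                                                                        ~~~~~^~
ValueError: matmul: Input operand 1 does not have enough dimensions (has 0, gufunc core with signature (n?,k),(k,m?)->(n?,m?) requires 1)
```

View pics/side0.png

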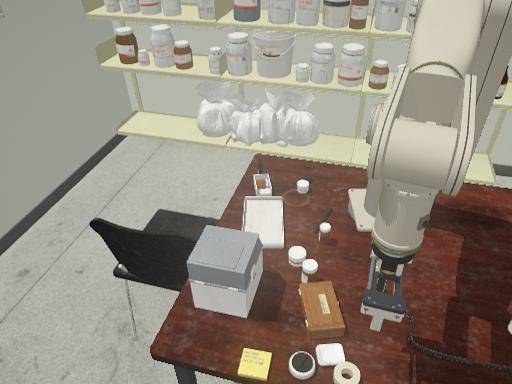

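View pics/top0.png

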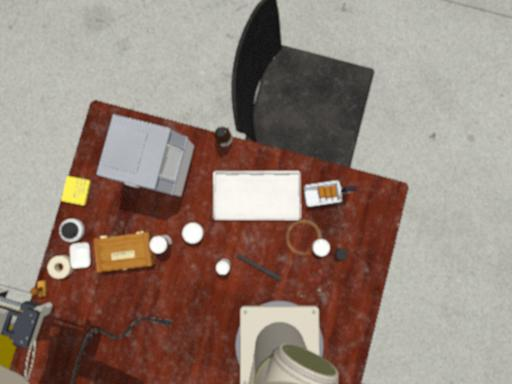

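```bash
sed -i "s/np.array(s\['rotation'\])@/ROT(s)@/; s/^def ray/def ROT(s):\n    r=np.array(s['rotation']); return r if r.ndim==2 else Rotation.from_euler('xyz',r).as_matrix()\ndef ray/; 1i from scipy.spatial.transform import Rotation" h.py; sed -i "s/^print(read_clock.*/print(S['top'])if 0 else print(S['top']['rotation'],S['top']['origin'],S['top']['intrinsics'])/" a.py
python3 a.py
```

```text
[-3.0779 -0.0052 -1.5711] [0.3596 0.0703 1.025 ] [[357.2089   0.     255.3709]
 [  0.     357.2089 194.1373]
 [  0.       0.       1.    ]]
pan side [(array([261.2, 181.2]), 0.85), (array([259.2, 220. ]), 0.52)]
pan top [(array([328.9, 192.4]), 0.73), (array([341.8, 190.4]), 0.69)]
   tri [ 0.429  -0.1413  0.0258] [0.0008, 0.0008]
pan_grip side [(array([259.6, 165.5]), 0.65)]
pan_grip top [(array([346.7, 190.2]), 0.88), (array([158.9, 157.1]), 0.74)]
   tri [ 0.4334 -0.1797  0.0707] [0.0023, 0.0023]
pan_lip side []
pan_lip top [(array([307.1, 195.8]), 0.95)]
pan_mid side [(array([262.4, 185.8]), 0.78)]
pan_mid top [(array([324.9, 194.8]), 0.94), (array([256.4, 194.9]), 0.5)]
   tri [ 0.4239 -0.1331  0.0102] [0.0015, 0.0015]
bin side [(array([231. , 289.2]), 0.66)]
bin top [(array([160.3, 167.2]), 0.78), (array([322.9, 192.3]), 0.72)]
   tri [ 0.5071  0.3414 -0.0077] [0.0032, 0.0032]
bin_sill side []
bin_sill top [(array([180.8, 166.3]), 0.84)]
flap_hinge side [(array([229.2, 234. ]), 0.58)]
flap_hinge top [(array([159.3, 158.3]), 0.77), (array([328.2, 192.5]), 0.71)]
   tri [0.5041 0
[... 160 characters left out ...]
0.0628 0.0074] [0.0023, 0.0023]
vial_a side [(array([260.9, 184.1]), 0.51), (array([264.9, 188.8]), 0.46), (array([260.7, 183.4]), 0.35)]
vial_a top [(array([328.4, 192.7]), 0.63), (array([330.5, 193.1]), 0.55), (array([322. , 195.5]), 0.47)]
   tri [ 0.4298 -0.143   0.0109] [0.0014, 0.0014]
amber_bottle side []
amber_bottle top [(array([224.4, 138.9]), 0.76), (array([329.3, 198.3]), 0.49)]
ointment_jar side [(array([297.6, 261.5]), 0.71), (array([261.4, 167. ]), 0.47)]
ointment_jar top [(array([190.2, 229.6]), 0.53)]
   tri [0.319  0.2496 0.0102] [0.0049, 0.0049]
tablet_vial side []
tablet_vial top [(array([164.2, 245.6]), 0.82), (array([304.3, 197.9]), 0.34), (array([348.5, 188.4]), 0.27)]
```

```bash
cat > b.py <<'E'
from h import *
np.set_printoptions(precision=4,suppress=True)
def rep(s,labels):
    for l in labels: print('  ',l,[(np.round(t['pixel'],1),round(t['p'],2)) for t in tip_of(l,s)[:3]])
s=snapshot('wrist'); Rt=Rotation.from_euler('xyz',read_eef_rot()).as_matrix()
print('cam in tool',Rt.T@(np.array(s['origin'])-read_position()), Rt.T@ROT(s), s['intrinsics'][0,0])
for f,(ps,th) in {'A':(1.36,1),'B':(1.36-np.pi,-1)}.items():
    for th0 in (0,.4,.8): print(f,th0,inverse_kinematics([.49,.18,.2],[np.pi,th*th0,ps]), inverse_kinematics([.4334,-.18,.051],[np.pi,0,ps+.39]))
# bin view: stand in front of the bin, tilted a little
move_ptp([.45,.15,.33],[np.pi,0,1.36]); 
s=snapshot('wrist'); save(s,'w_bin'); print('bin',s['origin']); rep(s,['bin','bin_sill','flap_hinge','flap','amber_bottle'])
move_ptp([.43,-.17,.27],[np.pi,0,1.75]); s1=snapshot('wrist'); save(s1,'w_pan'); rep(s1,['pan_grip','pan_lip','pan_mid','pan','vial_a'])
move_l([.43,-.10,.27]); s2=snapshot('wrist'); save(s2,'w_pan2');rep(s2,['pan_grip','pan_lip','pan_mid','pan','vial_a','tray'])
for l in ['pan_grip','pan_lip','pan_mid','pan']:
    a,b=tip_of(l,s1),tip_of(l,s2)
    if a and b: print(l,*tri((s1,a[0]['pixel']),(s2,b[0]['pixel'])))
import pickle; pickle.dump([s,s1,s2],open('w.pkl','wb'))
print(read_clock())
E
python3 b.py; python3 -c "
import cv2,numpy as np
a=[cv2.imread(f'pics/{n}.png') for n in('w_bin','w_pan','w_pan2')]
cv2.imwrite('pics/m1.png',cv2.resize(np.hstack(a[:2]),(800,300)))"
```

```text
cam in tool [ 0.0785 -0.0021 -0.1664] [[ 0.0001 -0.9589 -0.2839]
 [ 1.      0.0001 -0.0002]
 [ 0.0002 -0.2839  0.9589]] 321.0349012947272
A 0 [ 0.2538 -0.0721  1.7287 -0.      1.485   0.4646] [-0.503  -0.0734  2.0146  0.      1.2004 -0.6822]
A 0.4 [ 0.4726  0.1916  1.5091 -0.3092  1.6956  0.6842] [-0.503  -0.0734  2.0146  0.      1.2004 -0.6822]
A 0.8 [ 0.6103  0.4965  1.2919 -0.5521  1.9414  0.7759] [-0.503  -0.0734  2.0146  0.      1.2004 -0.6822]
B 0 None [-0.503  -0.0734  2.0146 -0.      1.2004  2.4594]
B 0.4 [ 0.4726  0.1916  1.5091 -0.3092  1.6956 -2.4574] [-0.503  -0.0734  2.0146 -0.      1.2004  2.4594]
B 0.8 [ 0.6103  0.4965  1.2919 -0.5521  1.9414 -2.3657] [-0.503  -0.0734  2.0146 -0.      1.2004  2.4594]
bin [0.466  0.2257 0.4961]
   bin []
   bin_sill [(array([273.1,  58.6]), 0.69)]
   flap_hinge [(array([278.9,   5.6]), 0.58)]Traceback (most recent call last):
  File "b.py", line 11, in <module>
    s=snapshot('wrist'); save(s,'w_bin'); print('bin',s['origin']); rep(s,['bin','bin_sill','flap_hinge','flap','amber_bottle'])
                                                 
[... 191 characters left out ...]
 in tip_of(l,s)[:3]])
                                                                                     ~~~~~~^^^^^
ValueError: it knows: amber_bottle, bin, bin_sill, flap_hinge, ointment_jar, pan, pan_grip, pan_lip, pan_mid, tablet_vial, tray, vial
[ WARN:0@0.021] global loadsave.cpp:275 findDecoder imread_('pics/w_pan.png'): can't open/read file: check file path/integrity
[ WARN:0@0.021] global loadsave.cpp:275 findDecoder imread_('pics/w_pan2.png'): can't open/read file: check file path/integrity
Traceback (most recent call last):
ValueError: all the input arrays must have same number of dimensions, but the array at index 0 has 3 dimension(s) and the array at index 1 has 1 dimension(s)
```

```bash
python3 - <<'E'
s=open('b.py').read()
i=s.index('s=snapshot'); j=s.index('move_ptp([.43')
s=s[:i]+"""B=[]
for y in (.24,.31):
    move_ptp([.47,y,.36],[np.pi,0,1.36]); s=snapshot('wrist'); B.append(s); rep(s,['bin','bin_sill','flap_hinge'])
save(B[1],'w_bin')
for l in ['bin_sill','flap_hinge','bin']:
    a=[tip_of(l,q) for q in B]
    if all(a): print(l,*tri(*[(q,t[0]['pixel']) for q,t in zip(B,a)]))
"""+s[j:].replace("[s,s1,s2]","B+[s1,s2]").replace("'vial_a'","'vial'")
open('b.py','w').write(s)
E
python3 b.py; python3 -c "
import cv2,numpy as np
a=[cv2.imread(f'pics/{n}.png') for n in('w_bin','w_pan','w_pan2')]
cv2.imwrite('pics/m1.png',cv2.resize(np.hstack(a[:2]),(800,300)))"
```

```text
bin []
   bin_sill [(array([271. , 137.5]), 0.91)]
   flap_hinge [(array([275.1, 111.1]), 0.6)]
   bin []
   bin_sill [(array([280.4, 188.5]), 0.85)]
   flap_hinge [(array([287.3, 168.7]), 0.75)]
bin_sill [0.4939 0.2597 0.1148] [0.0005, 0.0005]
flap_hinge [0.5048 0.293  0.1495] [0.0007, 0.0007]
   pan_grip [(array([256.1, 176.3]), 0.87)]
   pan_lip [(array([260.8,  79.4]), 0.94)]
   pan_mid [(array([256.1, 128.7]), 0.67)]
   pan [(array([257.2, 163.9]), 0.59)]
   vial [(array([253. , 131.2]), 0.88), (array([256.5, 143.5]), 0.81), (array([264.3, 116.3]), 0.67)]
   pan_grip [(array([251.9, 131. ]), 0.69), (array([246.7, 227.6]), 0.58)]
   pan_lip [(array([249.7, 210.8]), 0.75), (array([250.1, 133.1]), 0.57)]
   pan_mid [(array([249.3, 175.9]), 0.94)]
   pan [(array([248.9, 209.1]), 0.87)]
   vial [(array([248.4, 192.6]), 0.9), (array([250.8, 168.9]), 0.78), (array([244.4, 183.6]), 0.66)]
   tray [(array([273.2,  25.9]), 0.74)]
pan_grip [0.4024 0.0242 0.901 ] [0.0092, 0.0092]
pan_lip [ 0.4206 -0.0865  0.2697] [0.0031, 0.0031]
pan_mid [ 0.4267 -0.14   -0.0208] [0.001, 0.001]
pan [ 0.4357 -0.1872 -0.0103] [0.0001, 0.0001]
8.9333
```

View pics/m1.png

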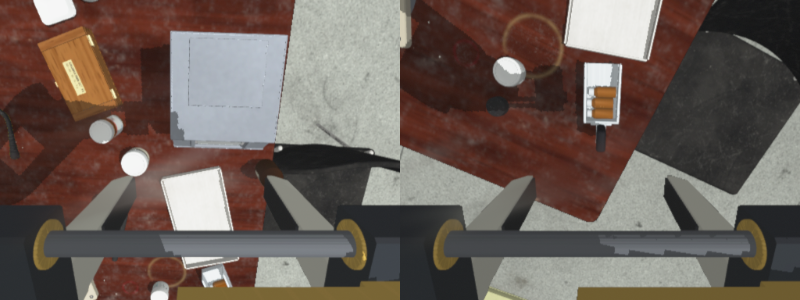

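```bash
cat > c.py <<'E'
from h import *
import pickle
np.set_printoptions(precision=4,suppress=True)
W=pickle.load(open('w.pkl','rb'))
T=snapshot('top')
def rect(P):
    (c,(w,h),a)=cv2.minAreaRect((P[:,:2]*1000).astype(np.float32)); return np.round(np.array(c)/1000,4),round(w,1),round(h,1),round(a,2),len(P)
for n,s in zip(['B0','B1','P0','P1','top'],W+[T]):
    C=cloud(s); print(n, 'z table med',np.median(C[(np.abs(C[:,2])<.02)][:,2]))
    near=lambda x,y,r: (np.hypot(C[:,0]-x,C[:,1]-y)<r)
    g=C[near(.433,-.18,.04)&(C[:,2]>.075)&(C[:,2]<.1)]
    if len(g)>8: print('  grip top',rect(g),np.median(g[:,2]),g[:,:2].mean(0))
    w=C[near(.43,-.135,.09)&(C[:,2]>.031)&(C[:,2]<.045)]
    if len(w)>8: print('  walls',rect(w),np.median(w[:,2]))
    w=C[near(.43,-.135,.1)&(C[:,2]>.008)&(C[:,2]<.12)]
    if len(w)>8: print('  pan all',rect(w))
    b=C[near(.52,.34,.16)&(C[:,2]>.174)&(C[:,2]<.2)]
    if len(b)>8: print('  bin top',rect(b),np.median(b[:,2]))
    b=C[near(.52,.34,.16)&(C[:,2]>.08)&(C[:,2]<.2)]
    if len(b)>8: print('  bin all',rect(b))
    f=C[near(.50,.277,.03)&(C[:,2]>.12)&(C[:,2]<.165)]
    if len(f)>20:
        c=f.mean(0); nrm=np.linalg.svd(f-c,full_matrices=0)[2][2]; print('  face',c,nrm*np.sign(nrm[2]),len(f))
    t=C[near(.42,.063,.16)&(C[:,2]>.009)&(C[:,2]<.024)&(C[:,1]>-.085)]
    if len(t)>8: print('  tray rim',rect(t))
for n,s in (('top',T),('P1',W[3])):
  for l in ('tray','pan','bin'):
    try: m=masks_of(l,s)
    except Exception as e: print(e); continue
    if m:
        C=cloud(s,m[0]['mask']); print(n,l,round(m[0]['p'],2),rect(C),np.percentile(C[:,2],[2,50,98]))
print(read_clock())
E
python3 c.py
```

```text
B0 z table med 0.0001482896796136668
  walls (array([ 0.4265, -0.1307]), 57.3, 106.7, 8.59, 353) 0.038536028252222854
  pan all (array([ 0.4265, -0.1307]), 57.3, 106.7, 8.59, 1219)
  bin top (array([0.5124, 0.3429]), 114.1, 150.4, 76.2, 17644) 0.18089517431000582
  bin all (array([0.5078, 0.3279]), 143.6, 153.4, 77.05, 20061)
  face [0.4998 0.2767 0.1352] [-0.2093 -0.8419  0.4974] 599
  tray rim (array([0.4212, 0.0704]), 228.9, 136.4, 89.95, 677)
B1 z table med 0.00013665706832527436
  walls (array([ 0.4217, -0.0991]), 57.3, 44.8, 8.12, 87) 0.038424813941783764
  pan all (array([ 0.4276, -0.0992]), 124.6, 88.5, 1.96, 1066)
  bin top (array([0.5161, 0.357 ]), 143.2, 149.9, 76.01, 19747) 0.18102740657360816
  bin all (array([0.5122, 0.3427]), 172.7, 152.6, 76.03, 20794)
  face [0.4985 0.2716 0.126 ] [-0.2091 -0.845   0.4923] 123
  tray rim (array([0.4214, 0.0503]), 270.2, 136.0, 89.99, 953)
P0 z table med 0.00026556631556273746
  grip top (array([ 0.4346, -0.1854]), 13.7, 30.6, 10.32, 337) 0.08766020277318554 [ 0.4341 -0.1843]
  walls (array([ 0.4262, -0.1292]), 57.4, 103.3, 9.09, 774)
[... 702 characters left out ...]
3572]), 144.0, 149.9, 76.27, 3728) 0.18005563906110383
  bin all (array([0.5092, 0.3435]), 174.3, 157.3, 76.56, 5008)
  face [0.5007 0.2802 0.1399] [-0.2106 -0.8383  0.5028] 312
  tray rim (array([0.4205, 0.049 ]), 267.6, 133.7, 89.99, 353)
top tray 0.83 (array([0.4205, 0.0602]), 244.9, 133.7, 89.99, 4097) [-0.0027  0.0011  0.0158]
top pan 0.66 (array([ 0.423 , -0.1113]), 59.7, 72.2, 3.31, 308) [0.0039 0.0127 0.0406]
top bin 0.65 (array([0.5265, 0.3391]), 174.0, 191.6, 76.54, 5391) [0.0096 0.179  0.1835]
P1 tray 0.76 (array([0.4212, 0.0182]), 163.6, 141.9, 89.78, 14019) [-0.0001  0.0018  0.0163]
P1 pan 0.81 (array([ 0.4287, -0.1475]), 66.4, 143.4, 10.0, 2754) [-0.0001  0.016   0.0887]
9.2833
```

```bash
cat >> h.py <<'E'
PI=np.pi; H=.048; DX=.005
BO=np.array([.5125,.3427,0]); BPSI=np.radians(76.1); PPSI=np.radians(98.8)
def tcp(o,psi,th):
    R=Rotation.from_euler('xyz',[0,th,psi]); return np.array(o)+R.apply([DX,0,H]),[PI,th,psi]
def bpose(lx,lz,th,lip=(.110,0,.015)):
    'TCP pose with pan lip at bin-frame (lx,lz), nose down th'
    Rb=Rotation.from_euler('z',BPSI); L=BO+Rb.apply([lx,0,lz])
    R=Rotation.from_euler('xyz',[0,th,BPSI]); return tcp(L-R.apply(lip),BPSI,th)
def panline(o,psi,th,feed=.15):
    p,f=tcp(o,psi,th); move_l(list(p),f,feed)
E
python3 - <<'E'
from h import *
np.set_printoptions(precision=4,suppress=True)
o=np.array([.4343,-.1853,0])
p,f=tcp(o,PPSI,0)
move_ptp(list(p+[0,0,.06]),f); move_l(list(p),feed=.1); print(read_wrist_force())
grip(.005); print('w',read_grip_width(),read_finger_force(),read_clock())
move_l(list(p+[0,0,.13]),feed=.12); print(read_wrist_force(),read_ft_torque(),read_grip_width(),read_clock())
s=snapshot('wrist'); save(s,'lift'); t=snapshot('side'); save(t,'lift_s')
C=cloud(s); q=C[(np.hypot(C[:,0]-.43,C[:,1]+.13)<.1)&(C[:,2]>.12)]
R=Rotation.from_euler('xyz',[0,0,PPSI]); L=R.inv().apply(q-(o+[0,0,.13])) 
w=L[(np.abs(np.abs(L[:,1])-.0265)<.002)&(L[:,0]>.03)&(L[:,0]<.11)&(L[:,2]>.02)]
print(len(w), np.polyfit(w[:,0],w[:,2],1) if len(w)>5 else '')
for a in (s,t):
  for l in ('pan_lip','pan_mid','vial'): print(l,[(np.round(x['pixel']),round(x['p'],2)) for x in tip_of(l,a)[:3]])
print('pred lip z .145')
E
```

```text
[0.2704 0.7006 0.5981]
w 0.01389010519089611 29.994105398654938 11.9833
[ 0.1824 -0.4198 -2.3156] [-0.1142  0.1146 -0.0423] 0.013847150523340965 13.2167
5033 [-1.8774  0.1987]
pan_lip [(array([258.,  43.]), 0.79)]
pan_mid []
vial [(array([258., 181.]), 0.77), (array([260., 122.]), 0.77), (array([254., 154.]), 0.62)]
pan_lip [(array([266., 166.]), 0.61)]
pan_mid []
vial [(array([264., 158.]), 0.63), (array([262., 159.]), 0.57), (array([261., 154.]), 0.47)]
pred lip z .145
```

View pics/lift.png

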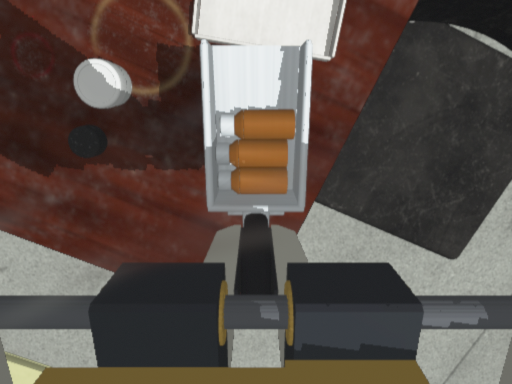

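```bash
cat >> h.py <<'E'
def pitch(s):
    'wall-top line in the nominal held-pan frame: slope(rad, + = nose up), height at x=110mm'
    f=read_eef_rot(); R=Rotation.from_euler('xyz',f)*Rotation.from_euler('x',PI)
    L=R.inv().apply(cloud(s)-np.array(read_position()))+[DX,0,H]
    w=L[(np.abs(np.abs(L[:,1])-.0265)<.004)&(L[:,0]>.03)&(L[:,0]<.115)&(L[:,2]>.022)&(L[:,2]<.055)]
    for _ in range(3):
        k=np.polyfit(w[:,0],w[:,2],1); w=w[np.abs(w[:,2]-np.polyval(k,w[:,0]))<.003]
    e=L[(np.abs(L[:,1])<.03)&(L[:,0]>.08)&(L[:,2]>-.02)&(L[:,2]<.05)]
    return len(w),k[0],np.polyval(k,.11),e[:,0].max(),(w[:,1].min(),w[:,1].max())
E
python3 - <<'E'
from h import *
print(pitch(snapshot('wrist')))
p,f=bpose(-.135,.145,0)
move_l(list(p),f,.15); print(read_clock(),pitch(snapshot('wrist')))
s=snapshot('wrist'); save(s,'front')
print([(l,[(np.round(x['pixel']),round(x['p'],2)) for x in tip_of(l,s)[:3]]) for l in('pan_lip','bin_sill','vial')])
for a in tip_of('bin_sill',s)[:1]: print('sill at z .117',atz(s,a['pixel'],.117),'expect',BO+Rotation.from_euler('z',BPSI).apply([-.085,0,.117]))
# feasibility of the tipping poses
for q in [(-.06,.14,0),(-.047,.139,0),(-.045,.125,.35),(-.04,.107,.785)]: print(inverse_kinematics(*[list(x) for x in bpose(*q)]))
E
```

```text
(1498, np.float64(0.0015703446151509395), np.float64(0.0386011301104752), np.float64(0.10898176011677492), (np.float64(-0.028359634062048732), np.float64(0.029290610242322216)))
15.7583 (1527, np.float64(-0.00023412985605261225), np.float64(0.03857227395972145), np.float64(0.10884583690214387), (np.float64(-0.02923448821202821), np.float64(0.02837881644130757)))
[('pan_lip', [(array([256.,  44.]), 0.9)]), ('bin_sill', []), ('vial', [(array([259., 123.]), 0.74), (array([251., 155.]), 0.62), (array([256., 181.]), 0.55)])]
[ 2.67207399e-01 -9.74999886e-02  1.80231178e+00 -4.44089210e-16
  1.43678086e+00  5.09808165e-01]
[ 2.89400809e-01 -7.56530416e-02  1.78360791e+00 -4.44089210e-16
  1.43363779e+00  5.32001575e-01]
[ 0.50279877  0.195493    1.50673358 -0.25622928  1.67846726  0.74848215]
[ 0.67891841  0.62719125  1.09690791 -0.49849947  2.03574617  0.83862848]
```

View pics/front.png

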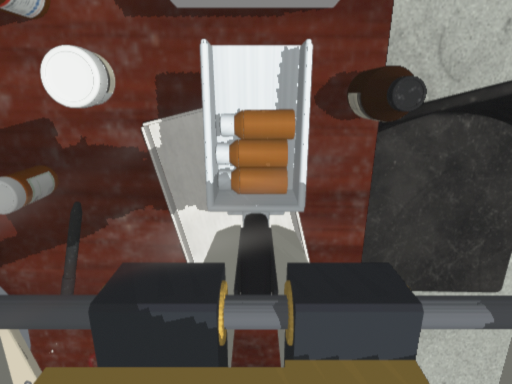

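```bash
cat > sched.py <<'E'
from h import *
def lz(lx,th,c=.0055):
    # lowest lip height keeping the underside c clear of the sill
    u=np.array([np.cos(th),-np.sin(th)]); n=np.array([np.sin(th),np.cos(th)]); best=-1
    for P in ([-.085,.117],[-.081,.116]):
        # ((P - lip)·n) = -.015 - c
        best=max(best,((P[0]-lx)*n[0]+P[1]*n[1]+.015+c)/n[1])
    return best
S=[(-.100,0),(-.070,0),(-.058,0),(-.052,.08),(-.047,.18),(-.044,.3),(-.042,.45),(-.040,.62),(-.039,.80)]
S=[(x,lz(x,t),t) for x,t in S]
def corner(x,z,t): return x+.023*np.sin(t), z+.023*np.cos(t)
if __name__=='__main__':
    for q in S:
        cx,cz=corner(*q); print(np.round(q,4),'corner',round(cx,4),round(cz,4),'flap',round(.54+np.arctan2(cx+.049,.166-cz),2), inverse_kinematics(*[list(v) for v in bpose(*q)]) is not None)
E
python3 sched.py
```

```text
[-0.1     0.1375  0.    ] corner -0.1 0.1605 flap -0.92 True
[-0.07    0.1375  0.    ] corner -0.07 0.1605 flap -0.77 True
[-0.058   0.1375  0.    ] corner -0.058 0.1605 flap -0.48 True
[-0.052   0.1349  0.08  ] corner -0.0502 0.1578 flap 0.4 True
[-0.047   0.1309  0.18  ] corner -0.0429 0.1536 flap 1.0 True
[-0.044  0.126  0.3  ] corner -0.0372 0.148 flap 1.12 True
[-0.042   0.1199  0.45  ] corner -0.032 0.1406 flap 1.13 True
[-0.04    0.1119  0.62  ] corner -0.0266 0.1306 flap 1.1 True
[-0.039   0.1022  0.8   ] corner -0.0225 0.1182 flap 1.05 True
```

```bash
python3 - <<'E'
from sched import *
np.set_printoptions(precision=2,suppress=True)
f0=np.array(read_wrist_force())
for i,q in enumerate(S):
    p,f=bpose(*q); move_l(list(p),f,.1 if i<1 else .06)
    F=np.array(read_wrist_force())-f0; print(i,F,round(read_clock(),2))
    if np.linalg.norm(F)>15: print('ABORT'); break
hold(.7)
s=snapshot('wrist'); save(s,'tip'); t=snapshot('side'); print(pitch(s)); print(read_wrist_force(),read_clock())
print([(np.round(x['pixel']),round(x['p'],2)) for x in tip_of('vial',s)[:4]])
cv2.imwrite('pics/tip_m.png',cv2.cvtColor(np.hstack([cv2.resize(s['img'],(400,300)),cv2.resize(t['img'][180:340,130:343],(400,300))]),cv2.COLOR_RGB2BGR))
E
```

```text
0 [0.62 0.08 0.78] 16.57
1 [ 0.61 -0.17  2.05] 17.22
2 [ 1.06 -0.45  0.53] 17.57
3 [ 0.74 -1.87  2.64] 17.89
4 [ 0.49 -7.97  3.26] 18.23
5 [ 0.96 -4.95 -0.73] 18.57
6 [-0.16 -3.61 -1.41] 18.96
7 [-0.67 -2.42 -1.85] 19.38
8 [ 0.16 -1.49 -0.98] 19.83Traceback (most recent call last):
  File "<stdin>", line 9, in <module>
  File "h.py", line 43, in pitch
    return len(w),k[0],np.polyval(k,.11),e[:,0].max(),(w[:,1].min(),w[:,1].max())
                                         ~~~~~~~~~~^^
    return umr_maximum(a, axis, None, out, keepdims, initial, where)
ValueError: zero-size array to reduction operation maximum which has no identity
```

```bash
python3 - <<'E'
from sched import *
s=snapshot('wrist'); t=snapshot('side'); print(read_wrist_force(),read_clock())
print([(np.round(x['pixel']),round(x['p'],2)) for x in tip_of('vial',s)[:4]])
cv2.imwrite('pics/tip_m.png',cv2.cvtColor(np.hstack([cv2.resize(s['img'],(400,300)),cv2.resize(t['img'][180:340,130:343],(400,300))]),cv2.COLOR_RGB2BGR))
E
```

```text
[ 0.07261952 -2.79910127 -1.52192654] 20.7333
[]
```

View pics/tip_m.png

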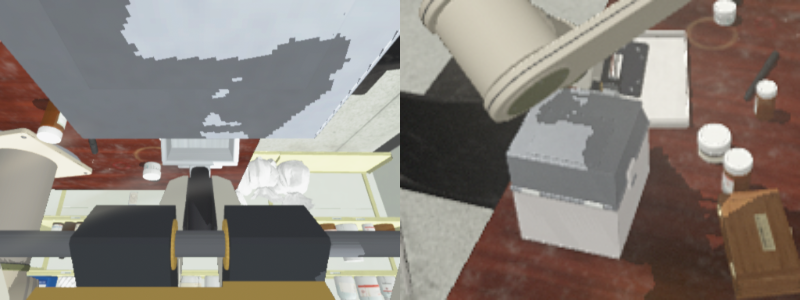

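```bash
python3 - <<'E'
from sched import *
np.set_printoptions(precision=2,suppress=True)
hold(1.0); print(read_wrist_force())
for q in S[::-1][1:]:
    p,f=bpose(*q); move_l(list(p),f,.07); print(read_wrist_force())
p,f=bpose(-.145,.15,0); move_l(list(p),f,.1)
s=snapshot('wrist'); save(s,'out'); t=snapshot('top'); print(pitch(s),read_wrist_force(),read_clock())
C=cloud(t); g=C[(np.hypot(C[:,0]-.50,C[:,1]-.277)<.03)&(C[:,2]>.12)&(C[:,2]<.165)]
if len(g)>20: c=g.mean(0); print('face',len(g),c,np.linalg.svd(g-c,full_matrices=0)[2][2])
cv2.imwrite('pics/out_m.png',cv2.cvtColor(np.hstack([cv2.resize(s['img'],(400,300)),cv2.resize(t['img'][90:240,90:290],(400,300))]),cv2.COLOR_RGB2BGR))
E
```

```text
[-0.02 -2.16 -2.47]
[-0.5  -3.57 -2.46]
[ 0.11 -4.53 -1.41]
[-1.97 -4.09 -2.49]
[-3.71 -3.55 -2.73]
[-0.69 -0.51 -2.17]
[ 0.24 -0.55 -2.15]
[ 0.09 -1.45 -2.34]
[ 0.05 -0.3  -2.52]
(2125, np.float64(-0.043957375705012375), np.float64(0.03437965405888422), np.float64(0.10600368103786548), (np.float64(-0.029373624198364028), np.float64(0.02827883548096577))) [ 0.29 -0.06 -1.7 ] 25.4667
face 294 [0.5  0.28 0.14] [ 0.21  0.84 -0.5 ]
```

View pics/out_m.png

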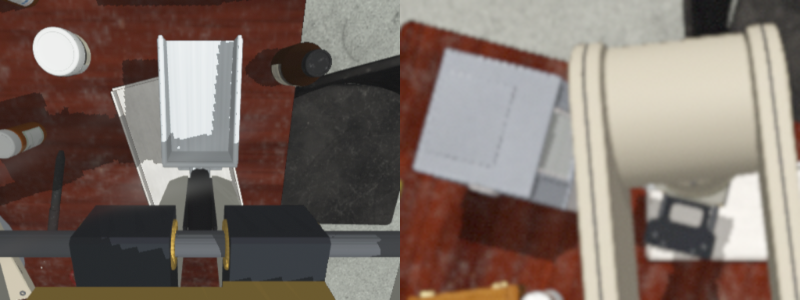

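```bash
python3 - <<'E'
from sched import *
np.set_printoptions(precision=4,suppress=True)
th=-.044; y=np.pi/2; o=np.array([.421,.010,0])
panline(o+[0,0,.14],y,th,.12); print(pitch(snapshot('wrist')))
panline(o+[0,0,.012],y,th,.12); hold(.3); f0=np.array(read_wrist_force()); print(f0)
for z in np.arange(.008,-.003,-.001):
    panline(o+[0,0,z],y,th,.02); F=np.array(read_wrist_force())-f0
    if F[2]>2.5: break
print('contact',z,F,read_clock()); 
grip(.035); hold(.2); print(read_grip_width())
p=np.array(read_position()); move_l(list(p+[0,0,.16]),None,.12)
s=snapshot('wrist'); save(s,'fin'); C=cloud(s)
near=(np.abs(C[:,0]-.421)<.05)&(C[:,1]>-.03)&(C[:,1]<.14)
w=C[near&(C[:,2]>.03)&(C[:,2]<.048)&(np.abs(np.abs(C[:,0]-.421)-.0265)<.005)]
print('walls',cv2.minAreaRect((w[:,:2]*1000).astype(np.float32)),np.polyfit(w[:,1],w[:,2],1),np.median(w[:,2])); g=C[near&(C[:,2]>.08)&(C[:,2]<.1)]
if len(g): print('grip',g.mean(0),np.median(g[:,2]))
t=snapshot('side'); save(t,'fin_s')
print(read_clock())
cv2.imwrite('pics/fin_m.png',cv2.cvtColor(np.hstack([cv2.resize(s['img'],(400,300)),cv2.resize(t['img'][150:350,160:427],(400,300))]),cv2.COLOR_RGB2BGR))
E
```

```text
(2152, np.float64(-0.04367527167806867), np.float64(0.034244752040354876), np.float64(0.1061093772744614), (np.float64(-0.028648530889961644), np.float64(0.029019604068776874)))
[-0.1045 -0.9982 -1.9523]
contact 0.001 [-3.1573  1.3111  8.0035] 30.0583
0.034506154076947806
walls ((420.9593505859375, 69.04379272460938), (57.33189010620117, 91.23844909667969), 0.10767722129821777) [0.     0.0406] 0.04073832909487771
grip [0.4207 0.0069 0.089 ] 0.08941957925589361
32.425
```

View pics/fin_m.png

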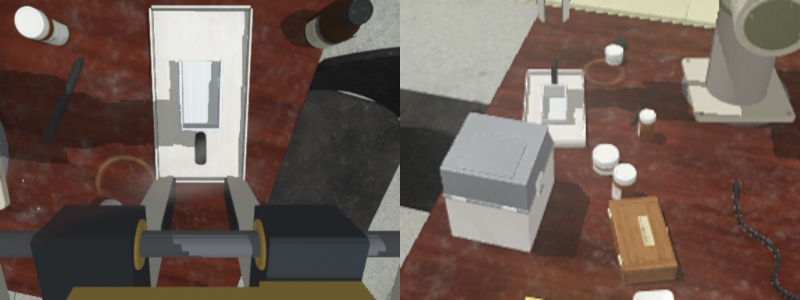

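```bash
python3 -c "
from rig import *
print(close_job())"
```

```text
the job is handed in; nothing more can be done
None
```

The job is handed in at about 32 s: the pan came out of the bin with no vials in it (I saw none elsewhere), the flap is shut, and the pan stands flat inside the tray. The bottle and jars were not touched.

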